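# Lay the needle machine level in its rest and clamp it

### The job

Pick up the battery-powered needle machine by the red band that marks its balance point, so that it carries level, and lay it gently in its rest with the battery in the square saddle and the ringed grip sleeve in the V saddle. Let go of it, then lift the sprung blue clamp bar by its orange knob, swing it square across the saddle and lower it onto the sleeve. Leave the other things on the table where they are.

Things in the scene. Friction and masses are not known exactly. Their poses are not given: they have to be found in the camera images.
- machine: loose needle machine lying on the table, 200 mm long, 0.4 kg. x: long axis to the nose; z up. Origin on its underside, below the balance point; axis 18 mm up. Along x, mm: heavy black square battery (36x36) -68 to -24; slim aluminium tube (22 dia) to +62; dark ringed grip sleeve (36 dia) to +108; white cone nose to +132. A red band, 10 mm wide, marks the balance point x=0, well off the middle
- balance (a point): the balance point: on the machine's axis at the middle of the red band, 18 mm above the underside
- nose (a point): the tip of the machine's white nose, on its axis
- rest: fixed machine rest, base 190x56x8 mm, origin on its underside. Machine laid in: its origin 30 mm straight above this one, same axes, nose to +x. Grey square saddle, x -58 to -34 mm, for the battery (floor 30 mm up, 41 mm wide inside, flared walls to 51 mm up); black V saddle, x +74 to +96 mm, for the sleeve (to 47 mm up); between them only the base, so fingers fit beside the tube
- post (a point): foot of the clamp's upright steel post (12 mm dia, top 121 mm above the table) beside the V saddle, at x +85, y -52 mm of the rest; the bar turns about it
- knob (a point): on the axis of the round orange upright knob (16 mm dia) at the free end of the blue clamp bar, 87 mm from the post's axis. The knob reaches from the bar's top, 22 mm below this point, to 11 mm above this point
- clamp_turn (a joint): turn of the clamp bar about its post, rad. 0: square across the V saddle, pointing along the rest's +y (stop at -0.03). Grows as it turns aside towards the rest's +x, clockwise seen from above; 1.3 to 1.8 at the start, stop at 2.0. It stays where it is left
- clamp_lift (a joint): height of the clamp bar above its lower stop, m, 0 to 0.030. A spring pulls it down, 3 N at 0, 6.6 N at 0.030. At 0 the bar's underside is 55 mm, its top 63 mm, the knob's point 85 mm above the table. A sleeve in the saddle has its top 66 mm up: lift the bar over 11 mm to swing it across; it then bears on the sleeve at 0.011
- ink_bottle_1: bystander, leave alone: dark ink bottle with a white nozzle, 32 dia x 98 mm
- ink_bottle_3: bystander, leave alone: blue-green ink bottle with a white nozzle, 32 dia x 98 mm
- jelly_tub: bystander, leave alone: white tub with a blue lid, 59 dia x 44 mm
- coffee_cup: bystander, leave alone: paper cup, 75 dia x 83 mm
- clear_cup: bystander, leave alone: clear plastic cup, 79 dia x 87 mm
- eraser: bystander, leave alone: blue and white eraser, 22 x 45 x 13 mm
- cartridge_1: bystander, leave alone: small red needle cartridge, 15 x 45 x 15 mm
- cartridge_2: bystander, leave alone: small blue needle cartridge, 15 x 45 x 15 mm

How it is judged (in metres and radians):
On the way, in this order (a step that is already met when the one before it is completed fails the run):
1. the machine is held in the air at its balance band (within 15 mm), level within 8 degrees, its underside over 50 mm up (x of the grasp point in the frame of balance between -0.015 and 0.015 m and angle between machine's own x axis and vertical between 1.4308 and 1.7108 rad and height (world z) of balance above 0.068 m and contact force between the fingers and machine above 1 N), for 0.2 s.
2. the machine lies in both saddles, let go, with the clamp bar still aside (x of machine in the frame of rest between -0.01 and 0.01 m and y of machine in the frame of rest between -0.004 and 0.004 m and z of machine in the frame of rest between 0.026 and 0.034 m and angle between the x axis of machine and the x axis of rest, either way round below 0.07 rad and x of nose in the frame of rest above 0.1 m and linear speed of machine below 0.02 m/s and contact force between the fingers and machine below 0.1 N and value of joint clamp_turn above 1 rad), for 0.2 s.
At the end, for the whole second after the job is handed in: The machine lies still in both saddles, nose the right way (origin within 10 mm along and 4 mm across the rest, 26 to 34 mm above its origin, axis within 4 degrees), and the clamp bar is square across the saddle (within 0.15 rad) and down on the sleeve (lift 7 to 15 mm) (x of machine in the frame of rest between -0.01 and 0.01 m and y of machine in the frame of rest between -0.004 and 0.004 m and z of machine in the frame of rest between 0.026 and 0.034 m and angle between the x axis of machine and the x axis of rest, either way round below 0.07 rad and x of nose in the frame of rest above 0.1 m and linear speed of machine below 0.02 m/s and value of joint clamp_turn between -0.15 and 0.15 rad and value of joint clamp_lift between 0.007 and 0.015 m); the robot touches nothing.
It fails at once if the machine tips more than 15 degrees from level (not (angle between machine's own x axis and vertical between 1.3108 and 1.8308 rad)).
It fails at once if the machine is dropped or thrown into the rest (moving faster than 0.35 m/s just above or in the saddles) (x of machine in the frame of rest between -0.03 and 0.03 m and y of machine in the frame of rest between -0.03 and 0.03 m and z of machine in the frame of rest between 0.01 and 0.08 m and linear speed of machine above 0.35 m/s).
It fails at once if a bystander is moved more than 30 mm (distance of any of ink_bottle_1, ink_bottle_3, jelly_tub, coffee_cup, clear_cup, eraser, cartridge_1, cartridge_2 from where it was at the start of the episode above 0.03 m).
It also fails if it takes over 59 s, if anything falls off the work surface, if the arm or the gripper's body presses on something with over 40 N, if the wrist force passes 120 N, or if a joint passes its speed limit or range.

### The arm

A 6-joint arm with a two-finger parallel gripper is mounted at the origin on a cart in front of the work surface, level with it; the furniture and walls round the work are solid. World frame = base frame: x ahead of the robot, y to its left, z up, the work surface at z = 0. Lengths are in mm, angles in degrees, forces in N, time in s.
With the tool pointing down it reaches from about 275 to 775 mm from the base axis. Payload 14.6 kg.
Tool frame: the origin (TCP) lies at the very end of the fingers, on their centre line; the grasp point (between the pads) lies 19 mm behind it (env.tcp_to_grasp is the distance from the TCP to the grasp point, in mm); z points along the fingers, y is the line along which they close (so a half turn about z gives the same grasp; the last joint's range is limited). The gripper opens to 85 mm and grips with 20 to 120 N. Pads are 22 mm wide; open, the fingers measure 114 mm over their backs; the gripper's body (76 mm by 85 mm) begins 54 mm behind the grasp point. The pads swing forward as they close: fully open they stand 13 mm farther back than shut.
Start: joints at [58.596, 15.075, -2.767, 72.158, 0, 81.102], TCP at [200.962, 485.018, 231.278] pointing down, gripper open.
Joint ranges: [-151.79, 151.79], [-50.71, 97.33], [-67.44, 78.34], [-121.81, 120.89], [-77.56, 73.72], [-180, 180]. Speed limits (degrees/s): [108.29, 108.29, 147.25, 159.86, 180, 180].

### API

Orientations are given as a 3x3 rotation matrix whose columns are the frame's x, y, z axes.
In Python, from rig import env gives the robot as it stands. The module is installed in compiled form; this text tells all that it offers.
- The arm moves only by the shell command python3 -m crank 'ROWS'. ROWS is JSON, a list of rows, each a list of 5 numbers: the opening, from -1 (shut) to 1 (fully open), then the shift along the tool's x, y, z in units of 50 mm (1.0 is 50 mm), then the turn about the tool's z in units of 8 degrees (1.0 is 8 degrees). In form: [[jaw, x, y, z, roll], ...]. A call has 1 to 12 rows; each row is the pose to reach, as a shift and turn from the pose commanded when the call began, along the tool's axes at that moment; what a row does not reach only later rows make up. A row lasts 1/10 s, in which the tool goes at most 50 mm and 8.59 degrees, less where a joint would pass 70% of its speed; a pose out of reach is approached as far as the arm can. A call with a gripper value outside its range is refused whole. The fingers move at their own pace and stop on an object; the grip force is fixed at half the most. Time passes only in rows, so rows that repeat a pose let the fingers close. It gives the time, the measured TCP pose, the force, the opening and the grip force at its end, in the units of the state.
- env.sense(): the state, without advancing time (a new reading comes with each control period).
- env.snapshot(name): name is "scene" or "side" or "wrist"; returns a dict with "frame" (384x512x3 uint8, blue, green, red), "fx", "fy", "cx", "cy" (pixels), "pose" (4x4, takes a point from camera to world coordinates). Camera axes: x right, y up, looking along -z (the intrinsics and any distortion apply to the point x, -y, -z); pixel columns grow to the right and rows downward; lengths in mm; the calibration is good to about 2 mm. A picture is of the moment at which its call begins. There is no depth.
- env.sign_off(): hands the job in; it is judged then, once.
Trained networks look in a picture, given as the dict that the camera call returned (one of the last four; its "shot" number tells which), for a name from the list of things; names that differ only in an ending like _2 or _b are one class to them, and where a whole thing is asked for, a point or a joint stands for the part that bears it (a point fixed in the world has none). Each returns a list of dicts, best first, with "score" (0 to 1); they miss things now and then, are a little off and sometimes report something else, mostly with a low value. They report only what shows in the picture. A call takes as long as a camera call.
- env.trace(picture, target): "mask" (384x512 bool, what is visible of it) and "xy" ([column, row] in pixels, amid what is visible of it).
The state is a dict: "t": time; "joint_positions": joint angles; "dq": joint speeds; "joint_torque": joint torques, N m; "ee_pos": TCP position; "eef_rot": TCP orientation; "contact_force": force on the tool from outside, world axes, zero at the start; "torque": the same for the moment, N m; "grip_width": finger opening in mm; "finger_force": force on a finger pad.
Only numpy, scipy, OpenCV 4.12 (cv2) and the standard library are available. Lean on these libraries where they do the work, as an engineer would, in place of code of your own. Each camera call takes 0.05 s, during which the arm holds its last target. There are 200 camera calls.

## Working session

There is one attempt and no reset: what is moved stays moved. The work goes in short steps, Python scripts to look and compute and a shell command to move; the robot and the scene stay as the last step left them, time stands still between calls to the robot, and variables do not carry over. Pictures are saved under pics/ and viewed, at most 12 in all, crops included, and the job is handed in when it is done.

```bash
mkdir -p pics; cat > h.py <<'E'
import numpy as np, cv2
from rig import env
def proj(s,P):
    T=np.array(s["pose"]);p=(np.atleast_2d(P)-T[:3,3])@T[:3,:3]
    return np.c_[s["cx"]+s["fx"]*p[:,0]/-p[:,2], s["cy"]-s["fy"]*p[:,1]/-p[:,2]]
def unp(s,uv,z):
    T=np.array(s["pose"]);uv=np.atleast_2d(uv).astype(float)
    d=np.c_[(uv[:,0]-s["cx"])/s["fx"],-(uv[:,1]-s["cy"])/s["fy"],-np.ones(len(uv))]@T[:3,:3].T
    return T[:3,3]+d*((z-T[2,3])/d[:,2])[:,None]
E
python3 - <<'E'
from h import *
S={n:env.snapshot(n) for n in("scene","side","wrist")}
print(env.sense()); 
ims=[]
for n,s in S.items():
    print(n,s["shot"],s["fx"],s["cx"],s["cy"],np.round(s["pose"],3).tolist(),[k for k in s])
    cv2.imwrite(f"pics/{n}0.png",cv2.resize(s["frame"],(800,600)))
    for t in("machine","rest","knob","balance","nose","post"):
        try:
            for r in env.trace(s,t)[:2]:
                m=r["mask"];ys,xs=np.nonzero(m);print(n,t,round(r["score"],2),np.round(r["xy"],1),m.sum(),xs.min(),xs.max(),ys.min(),ys.max())
        except Exception as e: print(n,t,e)
E
```

```text
{'t': 0.15, 'joint_positions': array([ 5.85970097e+01,  1.50924715e+01, -2.79555249e+00,  7.21593251e+01,
        1.26545653e-03,  8.11013958e+01]), 'dq': array([-0.00754193, -0.15706271,  0.08733354, -0.01294249, -0.05370884,
       -0.02492061]), 'joint_torque': array([ 1.69662479e-03, -6.37827229e+01,  3.84645724e+01,  1.06423820e-02,
       -1.46138359e-04,  5.43781971e-05]), 'ee_pos': array([200.83419136, 484.83063524, 230.93526726]), 'eef_rot': array([[-9.23850197e-01,  3.82753982e-01, -4.49448942e-04],
       [ 3.82754217e-01,  9.23849949e-01, -6.93841279e-04],
       [ 1.49652869e-04, -8.13033880e-04, -9.99999658e-01]]), 'contact_force': array([ 0.11842386,  0.40253196, -0.10758752]), 'torque': array([-0.02350717,  0.03131682, -0.03848255]), 'finger_force': 0.0, 'grip_width': 85.4741958951318}
scene 1 469.2196688735677 259.3729808588024 197.30331512828388 [[0.892, 0.331, -0.307, 56.036], [-0.451, 0.675, -0.584, -862.44], [0.015, 0.659, 0.752, 1203.426], [0.0, 0.0, 0.0, 1.0]] ['frame', 'fx', 'fy', 'cx', 'cy', 'pose', 'shot']
scene machine 0.67 [233.5 197.2] 492 206 257 183 213
[... 620 characters left out ...]
 453 255 278 161 191
side knob 0.62 [269.8 182. ] 383 255 277 164 191
side knob 0.59 [256.1 177.9] 47 256 260 174 184
side balance 0.75 [265.  220.5] 389 253 284 206 240
side balance 0.46 [212.2 174. ] 78 211 216 167 183
side nose 0.61 [267.2 224.5] 394 253 283 206 238
side post 0.95 [268.5 180.6] 417 254 277 162 191
wrist 3 302.64016250248676 253.5390361782149 190.4372608655569 [[0.383, -0.874, -0.3, 123.583], [0.924, 0.362, 0.126, 515.819], [-0.001, -0.325, 0.946, 374.533], [0.0, 0.0, 0.0, 1.0]] ['frame', 'fx', 'fy', 'cx', 'cy', 'pose', 'shot']
wrist machine 0.6 [ 96.3 379.6] 67 95 102 373 383
wrist balance 0.4 [ 99.7 380. ] 71 95 102 372 383
wrist nose 0.59 [ 95.2 380.6] 65 95 102 372 383
```

```bash
python3 - <<'E'
import cv2,numpy as np
a=cv2.imread("pics/scene0.png");b=cv2.imread("pics/side0.png")
a=cv2.resize(a,(512,384),interpolation=cv2.INTER_AREA)
# crops saved from full-res snapshot not available; take fresh
from h import *
s=env.snapshot("scene")["frame"];d=env.snapshot("side")["frame"]
A=cv2.resize(s[150:330,180:340],None,fx=3.3,fy=3.3,interpolation=cv2.INTER_CUBIC)  
B=cv2.resize(d[130:250,210:330],None,fx=2.2,fy=2.2,interpolation=cv2.INTER_CUBIC)
C=np.zeros((600,800,3),np.uint8);C[:A.shape[0],:A.shape[1]]=A;C[:B.shape[0],530:530+B.shape[1]]=B;cv2.imwrite("pics/c1.png",C)
E
```

```text
(no output)
```

View pics/scene0.png

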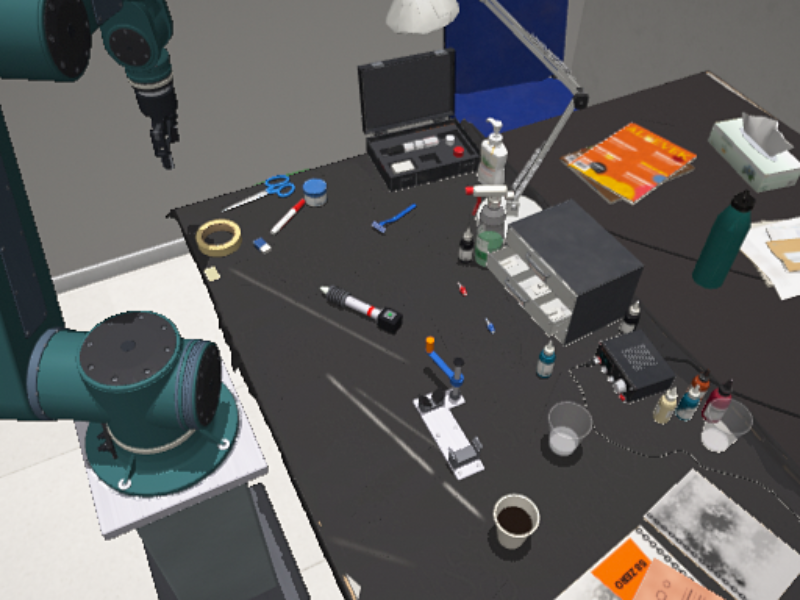

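View pics/c1.png

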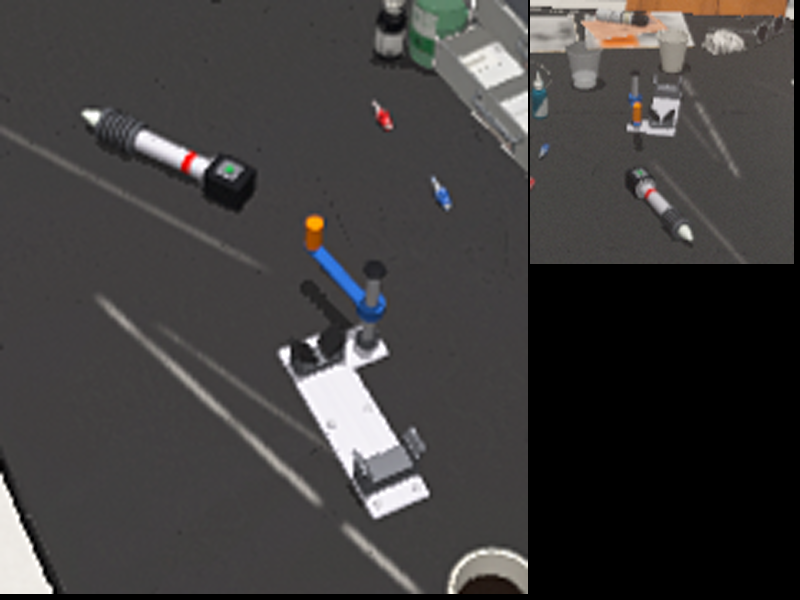

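The machine lies with its nose at scene pixel (205,185) and its band at (238,199). The rest's long axis runs from its near end (302,302) to the V saddle at about (275,256), and the knob is at (275,220).

```bash
python3 - <<'E'
from h import *
s=env.snapshot("scene");d=env.snapshot("side")
def c(p):return np.array(p)/3.3+[180,150]
np.set_printoptions(precision=1,suppress=True)
print("nose",unp(s,c([84,115]),18),"band",unp(s,c([190,162]),18),"knob",unp(s,c([314,232]),80))
for p in([376,517],[429,490],[280,350],[388,350]):print("base",unp(s,c(p),8))
f=lambda p:np.array([(p[0]-530)/2.2+210,p[1]/2.2+130])
print("side band",unp(d,f([649,190]),18),"nose",unp(d,f([691,241]),18),"knob",unp(d,f([637,112]),80))
print("post foot",unp(s,c([367,345]),8))
E
```

```text
nose [[399.8 189.9  18. ]] band [[471.3  82.8  18. ]] knob [[516.2 -95.   80. ]]
base [[ 447.1 -343.     8. ]]
base [[ 501. -341.    8.]]
base [[ 451.9 -154.9    8. ]]
base [[ 541.6 -199.1    8. ]]
side band [[475.5  65.7  18. ]] nose [[399.3 198.3  18. ]] knob [[513.4 -94.8  80. ]]
post foot [[ 526.9 -185.7    8. ]]
```

```bash
python3 -m crank '[[1,-8.1,-5.4,0,4.25],[1,-8.1,-5.4,0,4.25],[1,-8.1,-5.4,0,4.25],[1,-8.1,-5.4,0,4.25],[1,-8.1,-5.4,0,4.25],[1,-8.1,-5.4,0,4.25],[1,-8.1,-5.4,0,4.25],[1,-8.1,-5.4,0,4.25],[1,-8.1,-5.4,0,4.25],[1,-8.1,-5.4,0,4.25],[1,-8.1,-5.4,0,4.25],[1,-8.1,-5.4,0,4.25]]'
cat > look.py <<'E'
from h import *
import sys
s=env.snapshot("wrist");cv2.imwrite(sys.argv[1],s["frame"])
import pickle;pickle.dump(s,open(sys.argv[1]+".pkl","wb"))
hsv=cv2.cvtColor(s["frame"],cv2.COLOR_BGR2HSV)
m=(((hsv[...,0]<8)|(hsv[...,0]>172))&(hsv[...,1]>150)&(hsv[...,2]>80)).astype(np.uint8)
n,l,st,c=cv2.connectedComponentsWithStats(m)
for i in range(1,n):
    if st[i,4]>30: print("red",st[i],c[i],unp(s,c[i],18).round(1))
for t in sys.argv[2:]:
  for r in env.trace(s,t)[:2]:
    pts=np.argwhere(r["mask"])[:,::-1]; print(t,r["score"],np.round(r["xy"],1),cv2.minAreaRect(pts.astype(np.float32)))
E
python3 look.py pics/w1.png machine
```

```text
t: 2.45
ee_pos: [471.9, 80.0, 231.1]
eef_rot: [[-0.55, 0.835, -0.001], [0.835, 0.55, 0.0], [0.0, -0.0, -1.0]]
contact_force: [-0.6, 0.1, -0.0]
grip_width: 85.3
finger_force: 0.0
red [245 158  19   8 126] [254.03174603 161.70634921] [[473.6  77.3  18. ]]
red [365 250  15  13 104] [371.39423077 256.625     ] [[677.8  54.9  18. ]]
machine 0.63 [252.8 126.7] ((253.9786834716797, 127.16059112548828), (32.66042709350586, 178.4232940673828), 1.847610354423523)
```

View pics/w1.png

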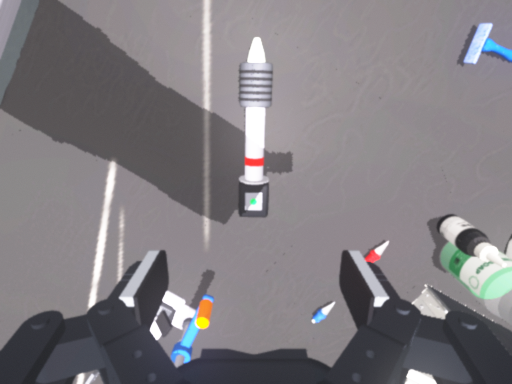

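Wrist view: the band is at (254,162), the nose tip at (257,38) and the battery top at (254,198). The gripper is nearly aligned with the machine.

```bash
python3 - <<'E'
from h import *
import pickle;s=pickle.load(open("pics/w1.png.pkl","rb"))
np.set_printoptions(precision=1,suppress=True)
b=unp(s,[254,161.7],27)[0];n=unp(s,[257,38.5],18)[0];k=unp(s,[254,201],36)[0]
print(b,n,k,np.linalg.norm(n-b),np.linalg.norm(b-k),np.degrees(np.arctan2(*(n-b)[1::-1])),np.degrees(np.arctan2(*(b-k)[1::-1])))
r=env.sense();print(r["ee_pos"],r["eef_rot"].T@(b-r["ee_pos"]),np.degrees(np.arctan2(r["eef_rot"][1,0],r["eef_rot"][0,0])))
# project model check
a=(n-b)[:2]/np.linalg.norm((n-b)[:2])
for x,z in((132,18),(108,18),(62,18),(0,29),(-24,36),(-68,36)):print(x,proj(s,np.r_[b[:2]+a*x,z]))
E
```

```text
[472.4  79.1  27. ] [402.4 191.   18. ] [497.7  40.7  36. ] 132.28990045454393 46.9109290536785 121.99935225404447 123.37316567660096
[471.3  81.2 231.3] [ -2.3  -0.2 204.3] 123.52820649432411
132 [[257.   38.5]]
108 [[256.4  62.9]]
62 [[255.3 106.7]]
0 [[254.  162.1]]
-24 [[253.5 183.5]]
-68 [[252.7 217.8]]
```

```bash
python3 -m crank '[[1,-0.04,0,1,0.13],[1,-0.04,0,2,0.13],[1,-0.04,0,3,0.13],[1,-0.04,0,3.7,0.13],[1,-0.04,0,4.1,0.13],[1,-0.04,0,4.4,0.13],[1,-0.04,0,4.56,0.13],[1,-0.04,0,4.56,0.13],[1,-0.04,0,4.56,0.13]]'; python3 look.py pics/w2.png
```

```text
t: 3.45
ee_pos: [473.1, 79.3, 3.9]
eef_rot: [[-0.537, 0.843, 0.001], [0.843, 0.537, 0.0], [-0.0, 0.001, -1.0]]
contact_force: [0.5, 0.4, -0.2]
grip_width: 85.6
finger_force: 0.0
red [230 260  46  26 768] [252.54557292 274.36067708] [[475.5  73.4  18. ]]
```

View pics/w2.png

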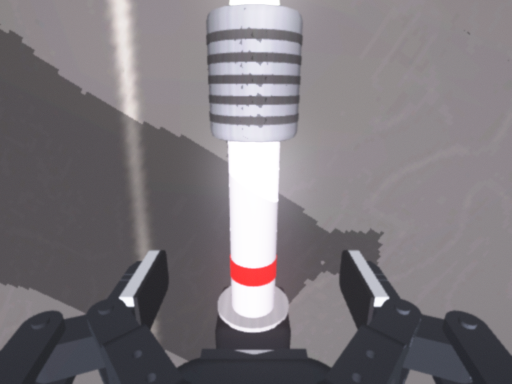

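The band is centred between the pads (column 253) and within about 1 mm of the tool centre, so I'll close.

```bash
python3 -m crank '[[-1,0,0,0,0],[-1,0,0,0,0],[-1,0,0,0,0],[-1,0,0,0,0],[-1,0,0,0,0],[-1,0,0,0,0],[-1,0,0,0,0],[-1,0,0,0,0]]'; python3 -m crank '[[-1,0,0,-0.2,0],[-1,0,0,-0.6,0],[-1,0,0,-1.1,0],[-1,0,0,-1.7,0],[-1,0,0,-2.3,0],[-1,0,0,-2.8,0],[-1,0,0,-3,0],[-1,0,0,-3,0],[-1,0,0,-3,0],[-1,0,0,-3,0]]'; python3 look.py pics/w3.png
```

```text
t: 4.3
ee_pos: [473.1, 78.9, 3.6]
eef_rot: [[-0.537, 0.844, 0.001], [0.844, 0.537, 0.0], [-0.0, 0.0, -1.0]]
contact_force: [-1.4, -1.0, 7.2]
grip_width: 20.3
finger_force: 58.4
t: 5.3
ee_pos: [472.1, 78.9, 152.0]
eef_rot: [[-0.537, 0.844, -0.002], [0.844, 0.537, -0.0], [0.001, -0.002, -1.0]]
contact_force: [-0.8, -0.6, -4.6]
grip_width: 20.1
finger_force: 59.6
red [232 261  44  25 753] [253.46347942 274.43027888] [[529.2 -12.6  18. ]]
red [392 283  19  16 165] [400.30909091 290.93939394] [[676.   55.8  18. ]]
```

View pics/w3.png

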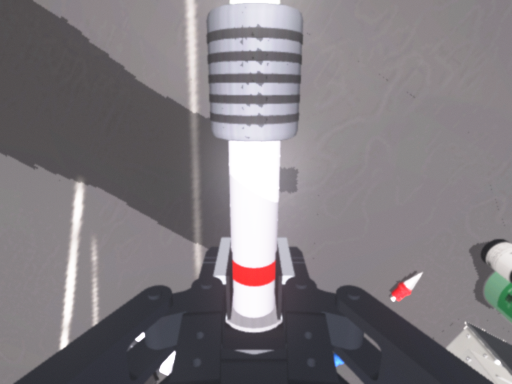

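The machine is held at the band and level: the sleeve sits in the picture just as before, and the band is at (253,274). Next I'll go beside the rest for a close look.

```bash
python3 -m crank '[[-1,-0.2,-0.2,-0.2,0.2],[-1,-0.6,-0.6,-0.5,0.5],[-1,-1.1,-1.1,-0.8,1],[-1,-1.7,-1.7,-1,1.6],[-1,-2.3,-2.4,-1,2.2],[-1,-2.9,-3,-1,2.7],[-1,-3.5,-3.6,-1,3.2],[-1,-4,-4.1,-1,3.6],[-1,-4.4,-4.5,-1,3.9],[-1,-4.6,-4.7,-1,4.06],[-1,-4.7,-4.8,-1,4.06],[-1,-4.7,-4.8,-1,4.06]]'; python3 -m crank '[[-1,0,0,0,0],[-1,0,0,0,0]]'; python3 look.py pics/w4.png rest knob
```

```text
t: 6.55
ee_pos: [396.2, -248.3, 203.2]
eef_rot: [[0.001, 1.0, -0.0], [1.0, -0.001, 0.0], [0.0, -0.0, -1.0]]
contact_force: [-0.7, -0.2, -3.7]
grip_width: 20.4
finger_force: 59.5
t: 6.75
ee_pos: [396.6, -247.2, 203.4]
eef_rot: [[-0.001, 1.0, -0.0], [1.0, 0.001, 0.0], [0.0, -0.0, -1.0]]
contact_force: [0.7, 0.7, -4.6]
grip_width: 20.0
finger_force: 59.5
red [232 261  43  25 761] [253.41130092 274.62155059] [[ 396.8 -390.8   18. ]]
rest 0.84 [337.  119.9] ((359.28118896484375, 120.11848449707031), (135.83596801757812, 262.4920654296875), 38.36748504638672)
knob 0.64 [400.8  63.1] ((403.3291931152344, 61.15851974487305), (32.664695739746094, 124.24822998046875), 3.778198003768921)
```

View pics/w4.png

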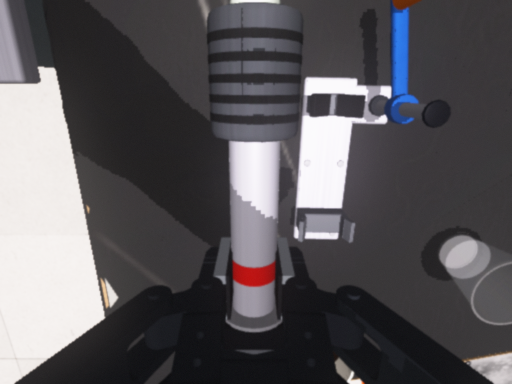

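The rest lies to the right, with base corners at (305,78), (355,79), (338,240) and (295,238). The post top is at (436,113), and the bar points away to the knob at about (405,0).

```bash
python3 - <<'E'
import cv2
a=cv2.imread("pics/w4.png")[60:250,285:465];a=cv2.convertScaleAbs(a,alpha=1.0)
cv2.imwrite("pics/w4c.png",cv2.resize(a,None,fx=3.1,fy=3.1,interpolation=cv2.INTER_CUBIC))
E
```

```text
(no output)
```

View pics/w4c.png

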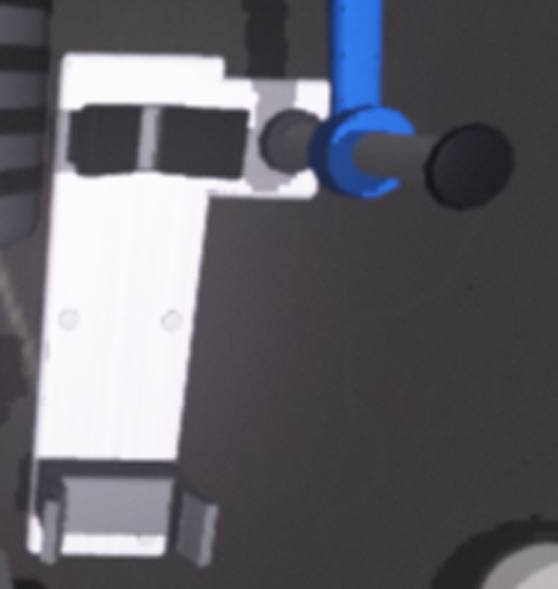

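```bash
cat > fit.py <<'E'
from h import *
import pickle
from scipy.optimize import least_squares
np.set_printoptions(precision=2,suppress=True)
s=pickle.load(open("pics/w4.png.pkl","rb"))
px=np.array([[62,56],[224,57],[29,553],[165,555],[470,166]])/3.1+[285,60]
M=np.array([[95,28,8],[95,-28,8],[-95,28,8],[-95,-28,8],[85,-52,121.]])
def W(p,M):
    c,q=np.cos(p[2]),np.sin(p[2]);return np.c_[M[:,0]*c-M[:,1]*q+p[0],M[:,0]*q+M[:,1]*c+p[1],M[:,2]]
o=least_squares(lambda p:(proj(s,W(p,M))-px).ravel(),[475,-248,1.57],x_scale=[1,1,.01],loss="soft_l1")
print(o.x[:2],np.degrees(o.x[2]));print((proj(s,W(o.x,M))-px))
T=np.array(s["pose"]);r=env.sense();print(r["ee_pos"],r["eef_rot"].T@(W(o.x,np.zeros((1,3)))[0]-r["ee_pos"]),np.degrees(np.arctan2(r["eef_rot"][1,0],r["eef_rot"][0,0])))
# machine: nose hidden; band and tube col at machine axis height
print("sleeve end/axis in tool:",[r["eef_rot"].T@(unp(s,u,r["ee_pos"][2]+h)[0]-r["ee_pos"]) for u,h in(([253.4,274.5],24),([254.5,115],32))])
print("sleeve rear edge", r["eef_rot"].T@(unp(s,[254.5,138],r["ee_pos"][2]+28)[0]-r["ee_pos"]))
# knob bearing
P=W(o.x,np.array([[85,-52,0.]]))[0];print("post",P)
E
python3 fit.py
```

```text
[ 476.44 -251.73] 89.2301909795346
[[ -1.09   0.09]
 [ -0.15   0.56]
 [ -0.75   1.25]
 [ -0.05   1.14]
 [  4.15 -22.85]]
[ 396.66 -247.57  203.36] [ -4.22  79.76 203.37] 90.04068246269522
sleeve end/axis in tool: [array([  0.71,  -0.05, -24.  ]), array([ 73.18,   0.37, -32.  ])]
sleeve rear edge [ 64.29   0.39 -28.  ]
post [ 529.57 -167.44    0.  ]
```

```bash
cat > fit2.py <<'E'
exec(open("fit.py").read().split("px=")[0])
px=np.array([[62,56],[224,57],[29,553],[165,555],[470,166],[62,477],[176,477],[62,534],[168,534]])/3.1+[285,60]
M=np.array([[95,28,8],[95,-28,8],[-95,28,8],[-95,-28,8],[85,-52,121.],[-34,20.5,30],[-34,-20.5,30],[-58,20.5,30],[-58,-20.5,30]])
def W(p,M):
    c,q=np.cos(p[2]),np.sin(p[2]);return np.c_[M[:,0]*c-M[:,1]*q+p[0],M[:,0]*q+M[:,1]*c+p[1],M[:,2]]
def MM(b):
    m=M.copy();m[:4,0]+=b;return m
o=least_squares(lambda p:(proj(s,W(p,MM(p[3])))-px).ravel(),[475,-248,1.57,15],x_scale=[1,1,.01,1],loss="soft_l1")
print(o.x[:2],np.degrees(o.x[2]),o.x[3]);print((proj(s,W(o.x,MM(o.x[3])))-px))
print("V x at crop rows",(proj(s,W(o.x,np.array([[74,-28,47],[96,-28,47],[85,-52,8.]])))-[285,60])*3.1)
r=env.sense();R=r["eef_rot"];print(R.T@(W(o.x,np.zeros((1,3)))[0]-r["ee_pos"]))
P=W(o.x,np.array([[85,-52,0.]]))[0];print("post",P)
E
python3 fit2.py
```

```text
[ 476.84 -267.47] 89.31959629024037 16.474165078056807
[[-0.63 -0.61]
 [ 0.36 -0.22]
 [-0.13  0.76]
 [ 0.6   0.59]
 [ 0.19 -0.16]
 [ 0.48 -0.41]
 [-0.29 -0.01]
 [-0.92  0.21]
 [ 0.08  0.59]]
V x at crop rows [[250.92 180.85]
 [260.52 107.05]
 [284.48 138.27]]
[-19.96  80.15 203.37]
post [ 529.85 -183.1     0.  ]
```

```bash
python3 -m crank '[[-1,-0.05,0.1,0,0],[-1,-0.1,0.4,0.1,0.06],[-1,-0.2,0.8,0.4,0.06],[-1,-0.3,1.2,0.8,0.06],[-1,-0.4,1.5,1.3,0.06],[-1,-0.41,1.6,1.8,0.06],[-1,-0.41,1.6,2.2,0.06],[-1,-0.41,1.6,2.5,0.06],[-1,-0.41,1.6,2.7,0.06],[-1,-0.41,1.6,2.8,0.06],[-1,-0.41,1.6,2.8,0.06]]'; python3 - <<'E'
exec(open("fit2.py").read().split("r=env")[0])
s=env.snapshot("wrist");r=env.sense();R=r["eef_rot"]
print(r["ee_pos"],R.T@(W(o.x,np.zeros((1,3)))[0]-r["ee_pos"]))
f=s["frame"].copy()
for q in proj(s,W(o.x,MM(o.x[3]))): cv2.circle(f,tuple(int(v) for v in q.round()),2,(0,255,0),-1)
cv2.imwrite("pics/w5.png",cv2.resize(f,(800,600)))
E
```

```text
t: 8.0
ee_pos: [476.7, -268.7, 62.9]
eef_rot: [[0.009, 1.0, -0.0], [1.0, -0.009, 0.0], [0.0, -0.0, -1.0]]
contact_force: [-0.6, 0.2, -4.2]
grip_width: 20.2
finger_force: 59.6
[ 476.84 -267.47] 89.31959629024037 16.474165078056807
[[-0.63 -0.61]
 [ 0.36 -0.22]
 [-0.13  0.76]
 [ 0.6   0.59]
 [ 0.19 -0.16]
 [ 0.48 -0.41]
 [-0.29 -0.01]
 [-0.92  0.21]
 [ 0.08  0.59]]
V x at crop rows [[250.92 180.85]
 [260.52 107.05]
 [284.48 138.27]]
[ 476.8  -268.87   63.48] [ 1.4   0.02 63.48]
```

View pics/w5.png

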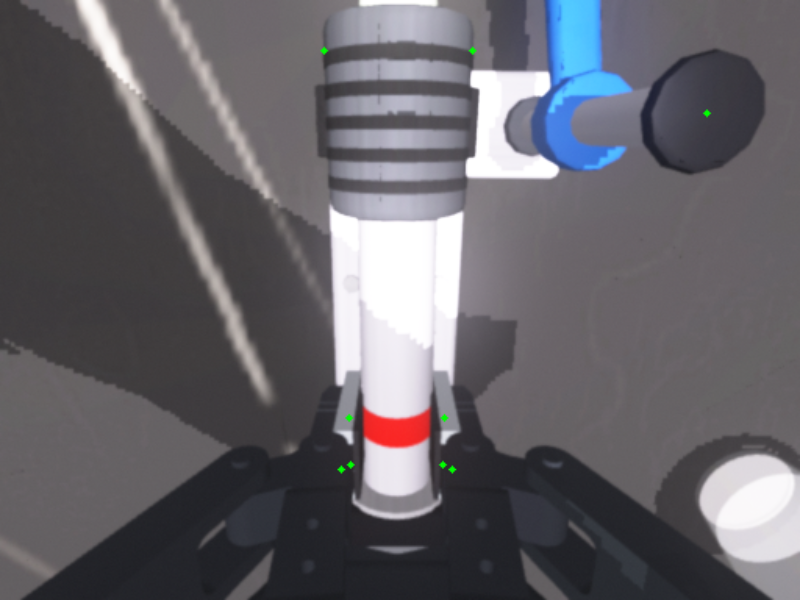

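The machine is centred over the rest: tube and base both have their centre at column 397, and the V sides at 318 and 476 are symmetric. Lowering gently.

```bash
python3 -m crank '[[-1,0,0,0.1,0],[-1,0,0,0.2,0],[-1,0,0,0.3,0],[-1,0,0,0.4,0],[-1,0,0,0.48,0],[-1,0,0,0.54,0],[-1,0,0,0.58,0],[-1,0,0,0.58,0]]'
```

```text
t: 8.85
ee_pos: [476.4, -268.7, 34.1]
eef_rot: [[0.009, 1.0, -0.0], [1.0, -0.009, 0.0], [0.0, -0.0, -1.0]]
contact_force: [0.3, 0.3, -5.3]
grip_width: 20.3
finger_force: 59.6
```

```bash
python3 -m crank '[[-1,0,0,0.02,0],[-1,0,0,0.03,0],[-1,0,0,0.03,0]]'; python3 -m crank '[[-1,0,0,0.02,0],[-1,0,0,0.02,0]]'
```

```text
t: 9.15
ee_pos: [476.6, -268.8, 33.6]
eef_rot: [[0.009, 1.0, 0.001], [1.0, -0.009, -0.001], [-0.001, 0.001, -1.0]]
contact_force: [-3.3, 2.2, 9.1]
grip_width: 20.1
finger_force: 61.0
t: 9.35
ee_pos: [476.6, -268.8, 33.5]
eef_rot: [[0.009, 1.0, 0.001], [1.0, -0.009, -0.001], [-0.001, 0.001, -1.0]]
contact_force: [-6.3, 5.3, 25.8]
grip_width: 20.4
finger_force: 62.9
```

```bash
python3 -m crank '[[-1,0,0,-0.02,0],[-0.3,0,0,-0.02,0],[0,0,0,-0.02,0],[0.2,0,0,-0.02,0],[0.2,0,0,-0.02,0],[0.2,0,0,-0.02,0]]'; python3 -m crank '[[0.2,0,0,-0.3,0],[0.2,0,0,-0.9,0],[0.2,0,0,-1.7,0],[0.2,0,0,-2.6,0],[0.2,0,0,-3.4,0],[0.2,0,0,-4,0],[0.2,0,0,-4,0]]'; python3 look.py pics/w6.png knob; python3 - <<'E'
exec(open("fit2.py").read().split("r=env")[0])
s=pickle.load(open("pics/w6.png.pkl","rb"))
h=cv2.cvtColor(s["frame"],cv2.COLOR_BGR2HSV)
m=((h[...,0]>5)&(h[...,0]<22)&(h[...,1]>180)&(h[...,2]>120)).astype(np.uint8)
n,l,st,c=cv2.connectedComponentsWithStats(m)
for i in range(1,n):
    if st[i,4]>40: print("orange",st[i],c[i],unp(s,c[i],85)[0])
# machine predicted model points
for x,z in((132,48),(62,59),(0,59),(-24,66)):print(x,proj(s,W(o.x,np.array([[x,0.,z]]))))
E
```

```text
t: 9.95
ee_pos: [476.5, -268.8, 32.7]
eef_rot: [[0.009, 1.0, -0.0], [1.0, -0.009, 0.0], [0.0, -0.0, -1.0]]
contact_force: [0.0, -0.2, -0.2]
grip_width: 51.0
finger_force: 0.0
t: 10.65
ee_pos: [477.7, -269.7, 236.6]
eef_rot: [[0.009, 1.0, 0.005], [1.0, -0.009, -0.004], [-0.004, 0.005, -1.0]]
contact_force: [-0.0, -0.6, -0.5]
grip_width: 51.7
finger_force: 0.0
red [243 160  19   9 142] [251.61971831 164.23943662] [[ 476.5 -278.3   18. ]]
knob 0.94 [298.5  46.7] ((299.90618896484375, 46.966434478759766), (94.67581939697266, 18.764911651611328), 87.87889862060547)
knob 0.2 [299.9  44. ] ((300.2329406738281, 46.96797180175781), (94.48760986328125, 20.486595153808594), 88.51213073730469)
[ 476.84 -267.47] 89.31959629024037 16.474165078056807
[[-0.63 -0.61]
 [ 0.36 -0.22]
 [-0.13  0.76]
 [ 0.6   0.59]
 [ 0.19 -0.16]
 [ 0.48 -0.41]
 [-0.29 -0.01]
 [-0.92  0.21]
 [ 0.08  0.59]]
V x at crop rows [[250.92 180.85]
 [260.52 107.05]
 [284.48 138.27]]
orange [356 347  12  22 202] [361.73 357.  ] [ 614.67 -516.24   85.  ]
132 [[251.9   30.04]]
62 [[251.85 104.8 ]]
0 [[251.81 163.84]]
-24 [[251.8  186.78]]
```

View pics/w6.png

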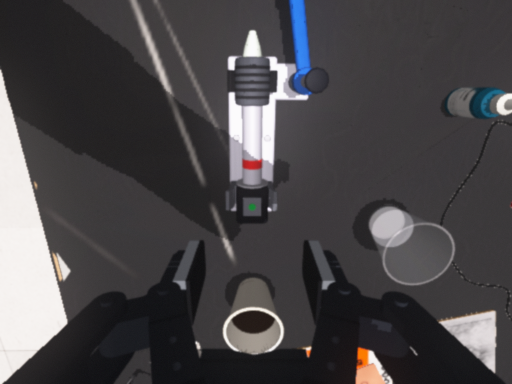

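The machine is seated: band seen at (252,164) against (252,164) predicted, and nose at (252,31) against 30. The bar leaves the top of the picture at (297,0), so the knob is next.

```bash
python3 - <<'E'
from h import *
import pickle
s=pickle.load(open("pics/w6.png.pkl","rb"))
P=np.array([529.85,-183.1]);q=unp(s,[297.3,3],63)[0];d=(q[:2]-P)/np.linalg.norm(q[:2]-P)
a=np.degrees(np.arctan2(d[1],d[0]));k=P+87*d;print(q,a,k)
r=env.sense();print(r["eef_rot"].T@(np.r_[k,200]-r["ee_pos"])/50)
E
```

```text
[ 520.06865954 -116.07451638   63.        ] 98.30282899320291 [517.28675988 -97.01187656]
[3.44441917 0.78279919 0.65598822]
```

```bash
python3 -m crank '[[0.2,0.9,0.2,0.2,-0.4],[0.2,1.8,0.4,0.4,-0.8],[0.2,2.7,0.6,0.6,-1.1],[0.2,3.3,0.75,0.65,-1.1],[0.2,3.45,0.78,0.65,-1.1],[0.2,3.45,0.78,0.65,-1.1],[0.2,3.45,0.78,0.65,-1.1]]'; python3 look.py pics/w7.png; cat > kn.py <<'E'
from h import *
import pickle,sys
s=pickle.load(open(sys.argv[1],"rb"));r=env.sense()
h=cv2.cvtColor(s["frame"],cv2.COLOR_BGR2HSV)
m=((h[...,0]>5)&(h[...,0]<22)&(h[...,1]>150)&(h[...,2]>100)).astype(np.uint8)
n,l,st,c=cv2.connectedComponentsWithStats(m)
for i in range(1,n):
    if st[i,4]>40: print("orange",st[i],c[i],"tool",np.round(r["eef_rot"].T@(unp(s,c[i],85)[0]-r["ee_pos"]),1),unp(s,c[i],85)[0].round(1))
print("expect",proj(s,[[517.3,-97,96],[517.3,-97,63]]).round(1))
E
python3 kn.py pics/w7.png.pkl
```

```text
t: 11.45
ee_pos: [516.7, -97.2, 199.8]
eef_rot: [[-0.144, 0.99, -0.001], [0.99, 0.144, 0.0], [0.0, -0.001, -1.0]]
contact_force: [0.2, 0.2, 0.1]
grip_width: 51.3
finger_force: 0.0
red [433  32  19  22 253] [441.40316206  41.51383399] [[679.6  51.6  18. ]]
red [195 309  14   7  56] [201.28571429 312.125     ] [[ 476.9 -304.    18. ]]
orange [245 171  19  23 183] [254.00546448 178.45901639] tool [  5.4   0.3 115. ] [516.2 -92.2  85. ]
expect [[254.4 187.6]
 [254.3 176.8]]
```

View pics/w7.png

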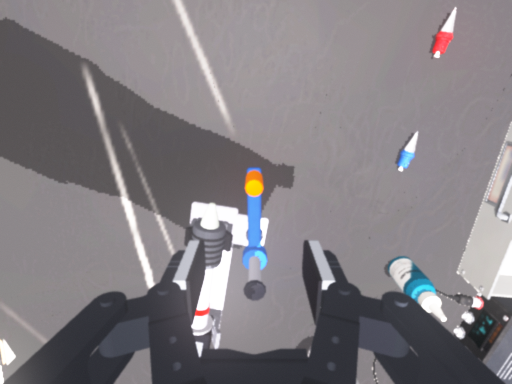

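The knob's top disc is at (254,186), against (254,188) predicted, so it lies straight below and in line. Descend and grip.

```bash
python3 -m crank '[[0.2,0.02,0,0.6,0],[0.2,0.02,0,1.3,0],[0.2,0.02,0,1.9,0],[0.2,0.02,0,2.3,0],[0.2,0.02,0,2.55,0],[0.2,0.02,0,2.63,0],[0.2,0.02,0,2.63,0],[0,0.02,0,2.63,0],[-1,0.02,0,2.63,0],[-1,0.02,0,2.63,0],[-1,0.02,0,2.63,0],[-1,0.02,0,2.63,0]]'; python3 -m crank '[[-1,0,0,0,0],[-1,0,0,0,0]]'
```

```text
t: 12.7
ee_pos: [517.1, -95.6, 69.1]
eef_rot: [[-0.144, 0.99, 0.001], [0.99, 0.144, -0.0], [-0.0, 0.001, -1.0]]
contact_force: [0.4, -0.1, 2.3]
grip_width: 14.2
finger_force: 58.4
t: 12.9
ee_pos: [517.0, -95.6, 69.0]
eef_rot: [[-0.144, 0.99, 0.0], [0.99, 0.144, -0.0], [-0.0, 0.0, -1.0]]
contact_force: [0.3, 0.6, 3.3]
grip_width: 14.2
finger_force: 58.6
```

```bash
python3 -m crank '[[-1,0,0,-0.1,0],[-1,0,0,-0.25,0],[-1,0,0,-0.36,0],[-1,0,0,-0.4,0],[-1,0,0,-0.4,0],[-1,0,0,-0.4,0]]' ; python3 -m crank '[[-1,-0.004,-0.122,0,-0.5],[-1,-0.027,-0.304,0,-1.25],[-1,-0.068,-0.482,0,-2],[-1,-0.139,-0.684,0,-2.88],[-1,-0.234,-0.875,0,-3.75],[-1,-0.334,-1.029,0,-4.5],[-1,-0.409,-1.125,0,-5],[-1,-0.409,-1.125,0,-5],[-1,-0.409,-1.125,0,-5]]'
```

```text
t: 13.5
ee_pos: [516.7, -96.0, 88.5]
eef_rot: [[-0.144, 0.99, -0.001], [0.99, 0.144, -0.001], [-0.001, -0.001, -1.0]]
contact_force: [1.5, -6.1, -5.6]
grip_width: 14.3
finger_force: 58.6
t: 14.4
ee_pos: [464.5, -124.5, 88.8]
eef_rot: [[-0.746, 0.666, 0.001], [0.666, 0.746, -0.001], [-0.001, 0.0, -1.0]]
contact_force: [4.9, -4.0, -5.8]
grip_width: 14.1
finger_force: 58.6
```

```bash
python3 -m crank '[[-1,-0.017,-0.153,0,-0.62],[-1,-0.048,-0.364,0,-1.5],[-1,-0.105,-0.57,0,-2.38],[-1,-0.187,-0.767,0,-3.25],[-1,-0.276,-0.927,0,-4],[-1,-0.362,-1.053,0,-4.62],[-1,-0.439,-1.148,0,-5.1],[-1,-0.439,-1.148,0,-5.1],[-1,-0.439,-1.148,0,-5.1]]'
```

```text
t: 15.3
ee_pos: [442.8, -181.4, 88.6]
eef_rot: [[-1.0, 0.016, 0.001], [0.016, 1.0, 0.001], [-0.001, 0.001, -1.0]]
contact_force: [5.2, -0.0, -6.4]
grip_width: 14.2
finger_force: 58.6
```

```bash
python3 -m crank '[[-1,0,0,0.05,0],[-1,0,0,0.1,0],[-1,0,0,0.14,0],[-1,0,0,0.17,0],[-1,0,0,0.17,0]]'; python3 -m crank '[[-1,0,0,0.02,0],[-1,0,0,0.02,0]]'
```

```text
t: 15.8
ee_pos: [442.6, -181.3, 80.4]
eef_rot: [[-1.0, 0.016, 0.001], [0.016, 1.0, 0.0], [-0.001, 0.0, -1.0]]
contact_force: [3.2, 0.9, 3.9]
grip_width: 14.2
finger_force: 59.9
t: 16.0
ee_pos: [442.4, -181.3, 80.0]
eef_rot: [[-1.0, 0.016, 0.001], [0.016, 1.0, -0.0], [-0.001, -0.0, -1.0]]
contact_force: [-2.5, 2.6, 16.0]
grip_width: 14.2
finger_force: 61.2
```

The bar bears on the sleeve. Release and lift off.

```bash
python3 -m crank '[[-1,0,0,-0.02,0],[-0.3,0,0,-0.02,0],[0.2,0,0,-0.02,0],[0.2,0,0,-0.02,0],[0.2,0,0,-0.02,0],[0.2,0,0,-0.02,0]]'; python3 -m crank '[[0.2,0,0,-0.2,0],[0.2,0,0,-0.6,0],[0.2,0,0,-1.3,0],[0.2,0,0,-2,0],[0.2,0,0,-2.6,0],[0.2,0,0,-3,0],[0.2,0,0,-3,0]]'; python3 look.py pics/w8.png; python3 kn.py pics/w8.png.pkl
```

```text
t: 16.6
ee_pos: [442.2, -181.4, 80.2]
eef_rot: [[-1.0, 0.016, -0.0], [0.016, 1.0, 0.0], [0.0, 0.0, -1.0]]
contact_force: [-0.0, -0.6, -0.1]
grip_width: 50.8
finger_force: 0.0
t: 17.3
ee_pos: [443.2, -182.0, 233.3]
eef_rot: [[-1.0, 0.016, 0.004], [0.016, 1.0, -0.002], [-0.004, -0.002, -1.0]]
contact_force: [-0.8, 0.0, -0.3]
grip_width: 51.4
finger_force: 0.0
red [176 187   7   8  44] [178.63636364 190.45454545] [[ 482.4 -278.5   18. ]]
red [176 198   7   6  34] [178.85294118 200.64705882] [[ 496.1 -279.6   18. ]]
orange [247 165  17  22 137] [254.70072993 172.27737226] tool [  1.7  -0.6 146.6] [ 441.3 -182.4   85. ]
expect [[337.5 244. ]
 [330.  229.7]]
```

View pics/w8.png

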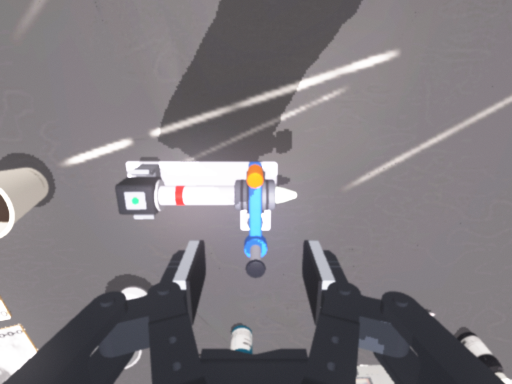

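The bar, from post (256,247) to knob (255,177), lies square across the sleeve. The machine is still seated, with its band at (179,195) and nose at (297,195), and the gripper is clear.

```bash
python3 -c "
from rig import env
print(env.sign_off())"
```

```text
the job is handed in; nothing more can be done
None
```

The machine lies in both saddles with its nose the right way, and the clamp bar is square across and down on the sleeve. The arm is clear, and the job is handed in; the sign-off returned no verdict.

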